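# Lock the end stop behind the bedside phone tray

### The arm

A 6-joint arm with a two-finger parallel gripper is mounted at the origin on the work surface. World frame = base frame: x ahead of the robot, y to its left, z up, the work surface at z = 0. Lengths are in m, angles in rad, forces in N, time in s.
With the tool pointing down it reaches from about 0.35 to 0.85 m from the base axis. Payload 8.1 kg.
Tool frame: the origin (TCP) lies at the very end of the fingers, on their centre line; the grasp point (between the pads) lies 19 mm behind it; z points along the fingers, y is the line along which they close (so a half turn about z gives the same grasp; the last joint's range is limited). The gripper opens to 93 mm and grips with 3 to 60 N. Pads are 15 mm wide; open, the fingers measure 128 mm over their backs; the gripper's body (75 mm by 188 mm) begins 65 mm behind the grasp point.
Start: joints at [1.122, 0.13, 1.488, -0, 1.523, -0.085], TCP at [0.213, 0.561, 0.219] pointing down, gripper open.
Joint ranges: [-2.96, 2.96], [-0.89, 2.26], [0.02, 2.5], [-1.34, 4.48], [0, 2.73], [-2.66, 2.66]. Speed limits (rad/s): [2.39, 2.39, 2.79, 3.14, 3.14, 3.14].

### API

Orientations are given as a rotation vector (axis times angle).
In Python, from plant import monitor, eyes, ticket gives the robot as it stands.
- The arm moves only by the tool arm_command, never from a script. Its argument "deltas" is a list that holds one entry, the list of rows, each a list of 6 numbers: the shift along the world's x, y, z in cm, then the turn, a rotation vector about the world's x, y, z in degrees. In form: [[[tx, ty, tz, rx, ry, rz], ...]]. A call has 1 to 12 rows; each row shifts and turns the commanded pose from where the row before left it; what a row does not reach is not made up. A row lasts 1/12 s, in which the tool goes at most 41.7 mm and 7.16 degrees, less where a joint would pass 70% of its speed; a pose out of reach is approached as far as the arm can. A call is refused whole if a number of a shift passes 4.17 or a number of a turn 7.16, either way. A call with a gripper value outside its range is refused whole. "gripper" is the opening, from -1 (shut) to 1 (fully open), set as the call begins (left out, the last holds). The fingers move at their own pace and stop on an object; "squeeze" is the grip in N (left out, the last holds). Time passes only in rows, so rows that do not move let the fingers close. It gives the time, the measured TCP pose, the force, the opening and the grip force at its end, in the units of the state.
- monitor.read_state(): the state, without advancing time (a new reading comes with each control period).
- eyes.read_camera(name): name is "side" or "top" or "wrist"; returns the picture (384x512x3 uint8, blue, green, red); there is no depth.
- eyes.camera_model(name): a dict with "fx", "fy", "cx", "cy" (pixels), "rvec" (rotation vector, rad) and "tvec" (3), from world to camera coordinates, as OpenCV has them. Camera axes: x right, y down, z forward; pixel columns grow to the right and rows downward; lengths in m; the calibration is good to about 2 mm. A picture is of the moment at which its call begins: read the wrist's pose just before it. camera_model takes no time and is no camera call; for the wrist camera it gives the pose at the moment of the call.
- ticket.close_job(): hands the job in; it is judged then, once.
The state is a dict: "t": time; "q": joint angles; "dq": joint speeds; "joint_torque": joint torques, N m; "tool_pos": TCP position; "orientation": TCP orientation; "force": force on the tool from outside, world axes, zero at the start; "wrist_torque": the same for the moment, N m; "opening": finger opening in m; "gripper_force": force on a finger pad.
Only numpy, scipy, OpenCV 4.12 (cv2) and the standard library are available. Lean on these libraries where they do the work, as an engineer would, in place of code of your own. Each camera call takes 0.05 s, during which the arm holds its last target. There are 200 camera calls.

### The job

Take the T-headed locking stop with the flat thumb grip out of the caddy, lower its head through the window of the bedside rail until its collar sits on the rail, and slide it along the slot until it bears gently on the rubber bumper of the phone tray, without shoving the tray along. Then give it a quarter turn clockwise, so that it locks crosswise, see that it still bears gently on the bumper once turned, and let go, leaving it sitting down on the rail. Be gentle with the rail and leave everything else as it is.

Things in the scene. Friction and masses are not known exactly. Their poses are not given: they have to be found in the camera images.
- stop: the locking stop: loose steel T-headed stud, 78 mm tall, 0.16 kg, upright in a caddy pocket. Origin: centre of its underside, z up its axis. T head 28 (x) x 15 (y) x 7 mm; neck 8 mm across to z = 15; round collar 36 mm across, z = 15 to 23; stem 12 mm across to z = 44, then the grip. In the slot it turns clockwise (from above) to a firm stop 8 deg past crosswise; anticlockwise it jams.
- stop_grip (a point): middle of the stop's flat thumb grip, on its axis 62 mm above its origin; axes as the stop's. The grip is 40 mm (x) x 14 mm (y) x 34 mm tall (z = 44 to 78 mm of the stop) and lies the same way as the T head below
- caddy: fixed wooden block, 56 (x) x 150 (y) x 24 mm, two pockets 80 mm apart along y, each 18 x 32 mm, 18 mm deep; one holds the stop, the other the round-knobbed pin (either way round). Collars rest on its top, so the stop's origin is 9 mm above the table; its grip lies along the block's y. Origin: centre of the underside
- rail: fixed aluminium T-slot rail on a wooden plinth, along its own y from -200 to +240 mm; 54 mm wide (plinth 90), top at z = 24 mm. Origin: on the slot's centre line at table level. Slot mouth 11 mm wide, lips z = 19 to 24; under them a channel 30 mm wide, z = 8 to 19. With its collar on the rail the stop's origin is at z = 9 mm; up to 3 mm of lift is free
- window (a point): centre of the entry window near the rail's -y end, at the rail's top; axes as the rail's. Here the mouth is 18.5 mm wide (x) and 34 mm long (y): the only place where the T head goes in, lying along the slot (y)
- tray: low wooden phone tray on the rail, 94 x 160 mm, a black phone in it; top 18 mm above its origin. Origin: middle of the lower edge of its end face towards the window (rail -y), 25 mm above the table; axes as the rail's. Slides along the rail, but friction holds it up to about 14 N
- tray_end (a point): where the rubber bumper comes out of the tray's end face, 5 mm above the tray's origin. The bumper (30 mm wide, 10 mm high, flat face square to the rail) sticks out towards the window by 6 to 20 mm, set differently each time and not measured: find it by touch
- pin: the other part in the caddy: same collar and stem as the stop but a round 32 mm knob, 65 mm tall, and a round foot. Not needed; stays in its pocket. Origin: centre of its underside
- mug: white mug, 80 mm across, 90 mm tall; bystander; origin at its underside
- clock: white alarm clock, 50 x 120 x 71 mm; bystander; origin at its underside
- remote: black remote control lying flat, 160 x 45 x 18 mm; bystander; origin at its underside
- book: blue book lying flat, 206 x 136 x 30 mm; bystander; origin at its underside
- jar: glass jar, 60 mm across, 90 mm tall; bystander; origin at its underside
- driver: screwdriver lying flat; bystander; origin at its underside
Mind the look-alikes: they are no part of the job. Leave any red look-alike of the stop alone.

How it is judged:
On the way, in this order (a step that is already met when the one before it is completed fails the run):
1. the T head is down in the window, lying along the slot, the collar on the rail (x of stop in the frame of rail between -0.005 and 0.005 m and z of stop in the frame of rail between 0.005 and 0.0125 m and angle between the x axis of stop and the y axis of rail, either way round below 0.3 rad and y of stop in the frame of rail below -0.13 m), for 0.1 s.
2. the stop, still lengthwise in the slot, bears on the tray's bumper (x of stop in the frame of rail between -0.005 and 0.005 m and z of stop in the frame of rail between 0.005 and 0.0125 m and angle between the x axis of stop and the y axis of rail, either way round below 0.3 rad and contact force between stop and tray above 1 N), for 0.1 s.
3. the stop, turned crosswise, bears on the bumper (x of stop in the frame of rail between -0.005 and 0.005 m and z of stop in the frame of rail between 0.005 and 0.0125 m and angle between the x axis of stop and the x axis of rail, either way round below 0.2 rad and contact force between stop and tray above 0.5 N), for 0.1 s.
At the end, for the whole second after the job is handed in: The stop stands released and at rest in the slot: collar on the rail (within 2.5 mm), within 5 mm of the centre line, tilt under 0.1 rad, T head crosswise within 0.2 rad, its axis 20 to 42 mm from the tray's end face; the tray is within 4 mm of where it was (x of stop in the frame of rail between -0.005 and 0.005 m and z of stop in the frame of rail between 0.005 and 0.0125 m and angle between the x axis of stop and the x axis of rail, either way round below 0.2 rad and z of stop in the frame of rail below 0.0115 m and angle between stop's own z axis and vertical below 0.1 rad and y of stop in the frame of tray between -0.042 and -0.02 m and contact force between the fingers and stop below 0.05 N and linear speed of stop below 0.01 m/s and distance of tray from where it was at the start of the episode below 0.004 m); the robot touches nothing.
It fails at once if the tray is shoved more than 4 mm along the rail (distance of tray from where it was at the start of the episode above 0.004 m).
It fails at once if the stop is pressed on the tray with more than 25 N (contact force between stop and tray above 25 N).
It fails at once if the stop is forced against the rail with more than 40 N (contact force between stop and rail above 40 N).
It fails at once if the pin is taken out or another bystander is moved more than 20 mm (distance of any of pin, mug, clock, remote, book, jar, driver from where it was at the start of the episode above 0.02 m).
It also fails if it takes over 64 s, if anything falls off the work surface, if the arm or the gripper's body presses on something with over 40 N, if the wrist force passes 120 N, or if a joint passes its speed limit or range.

## Working session

There is one attempt and no reset: what is moved stays moved. The work goes in short steps, Python scripts to look and compute and a tool call to move; the robot and the scene stay as the last step left them, time stands still between calls to the robot, and variables do not carry over. Pictures are saved under pics/ and viewed, at most 10 in all, crops included, and the job is handed in when it is done.

Besides the shell and the picture viewer there is one more tool, called as name(argument=value, ...), one argument or row to a line, values as JSON. arm_command: Moves the arm, as the interface text tells. Its arguments: {"type":"object","properties":{"deltas":{"type":"array"},"gripper":{"type":"number"},"squeeze":{"type":"number"}},"required":["deltas"]}

```bash
mkdir -p pics
cat > h.py <<'E'
import numpy as np, cv2
from plant import monitor, eyes, ticket
def shot(n,f):
    im=eyes.read_camera(n); cv2.imwrite(f'pics/{f}.png',im); return im
def ray(n,u,v,z,m=None):
    m=m or eyes.camera_model(n)
    R,_=cv2.Rodrigues(np.array(m['rvec'],float)); t=np.array(m['tvec'],float).ravel()
    c=-R.T@t; d=R.T@np.array([(u-m['cx'])/m['fx'],(v-m['cy'])/m['fy'],1])
    return c+d*(z-c[2])/d[2]
def proj(n,P,m=None):
    m=m or eyes.camera_model(n)
    K=np.array([[m['fx'],0,m['cx']],[0,m['fy'],m['cy']],[0,0,1]])
    return cv2.projectPoints(np.array(P,float).reshape(-1,3),np.array(m['rvec'],float),np.array(m['tvec'],float),K,None)[0].reshape(-1,2)
E
python3 - <<'E'
from h import *
a=shot('top','top'); shot('side','side')
cv2.imwrite('pics/top_s.png',cv2.resize(a,(800,600),interpolation=cv2.INTER_CUBIC))
b=cv2.imread('pics/side.png');cv2.imwrite('pics/side_s.png',cv2.resize(b,(800,600),interpolation=cv2.INTER_CUBIC))
s=monitor.read_state();print(s['t'],s['tool_pos'],s['orientation'],s['opening'],s['force'])
for n in('top','side'):
    m=eyes.camera_model(n);R=cv2.Rodrigues(np.array(m['rvec'],float))[0];print(n,m,-R.T@np.array(m['tvec']).ravel())
E
```

```text
0.1 [0.21324825 0.56029174 0.2177087 ] [-5.68142050e-01 -3.08937124e+00  2.46878397e-03] 0.09306026813068911 [ 0.04554613 -0.21196552  0.21268856]
top {'fx': 367.7392404286222, 'fy': 367.7392404286222, 'cx': 252.86071354768535, 'cy': 190.04718530928852, 'rvec': array([ 2.16672109, -2.11799458,  0.19361065]), 'tvec': array([0.0061624 , 0.5407502 , 1.04517429])} [0.3615367  0.03327537 1.11938466]
side {'fx': 481.15315714740603, 'fy': 481.15315714740603, 'cx': 252.07322007991007, 'cy': 191.54708282554282, 'rvec': array([ 2.31059186, -0.93832756,  0.31546607]), 'tvec': array([-0.35206857,  0.34782904,  1.12357338])} [-0.03730549 -0.56215818  1.09084414]
```

View pics/top_s.png

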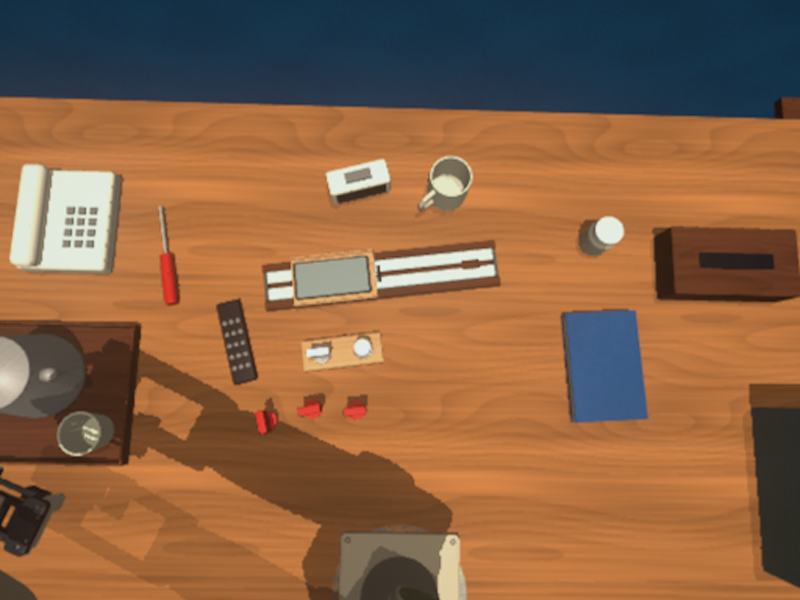

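View pics/side_s.png

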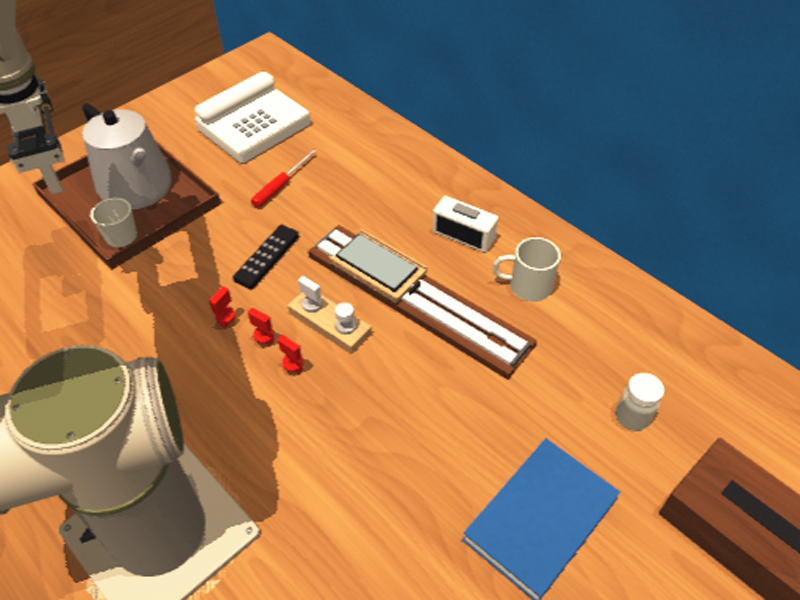

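Run:
```python
import cv2
a=cv2.imread('pics/top.png')[148:248,165:325];cv2.imwrite('pics/topc.png',cv2.resize(a,(800,500),interpolation=cv2.INTER_CUBIC))
b=cv2.imread('pics/side.png')[140:245,180:350];cv2.imwrite('pics/sidec.png',cv2.resize(b,(800,494),interpolation=cv2.INTER_CUBIC))
```

```text
(no output)
```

View pics/topc.png

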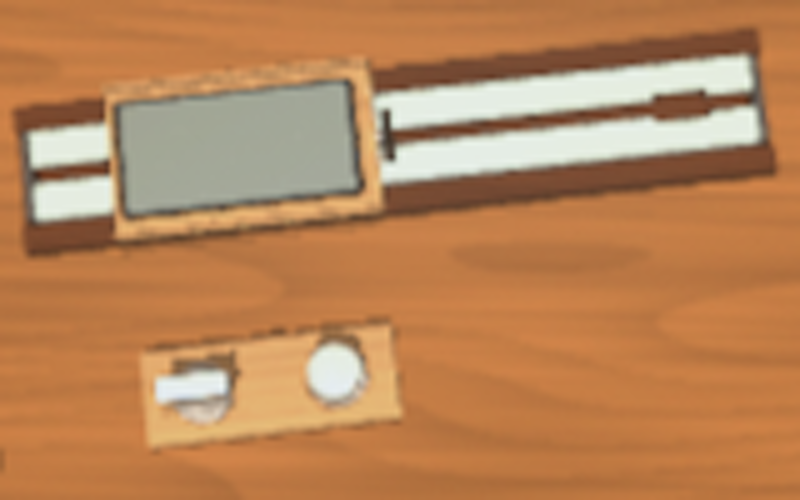

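View pics/sidec.png

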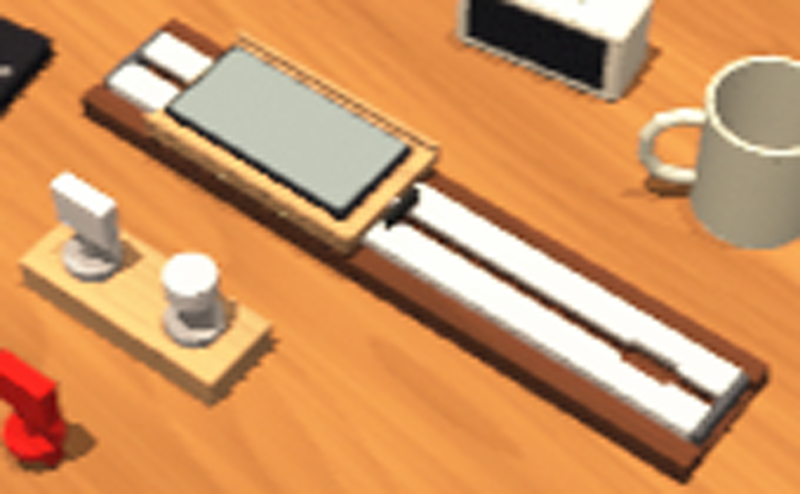

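Run:
```python
from h import *
def T(u,v,z): return ray('top',165+(u+.5)/5-.5,148+(v+.5)/5-.5,z)[:2]
def S(u,v,z): return ray('side',180+(u+.5)/4.706-.5,140+(v+.5)/4.706-.5,z)[:2]
f=lambda p:np.round(p,4)
r=np.mean([T(754,55,.024),T(764,145,.024)],0);l=np.mean([T(26,130,.024),T(33,222,.024)],0)
d=(l-r);print('rail ends',f(r),f(l),np.linalg.norm(d)); yh=d/np.linalg.norm(d); print('yaw',np.degrees(np.arctan2(-yh[0],yh[1])))
o=r+.2*yh; print('origin',f(o))
w=T(682,105,.024);print('win T',f(w),'railY',(w-o)@yh, 'win S',f(S(654,361,.024)))
print('tray end',f(np.mean([T(372,57,.043),T(383,212,.043)],0)),f(T(390,135,.035)))
c=[T(*p,.024) for p in((143,352),(388,322),(402,415),(150,447))]
c0=np.mean(c,0);e=c[0]+c[3]-c[1]-c[2];e/=np.linalg.norm(e);print('caddy',f(c0),np.degrees(np.arctan2(-e[0],e[1])),[round(np.linalg.norm(c[i]-c[i-1]),4) for i in range(4)])
print('stop pred',f(c0+.04*e),f(c0-.04*e))
g=[T(*p,.087) for p in((157,375),(226,368),(228,396),(157,404))];print('grip T',f(np.mean(g,0)),'knob',f(T(335,372,.074)))
print('grip S',f(np.mean([S(u,v,.087) for u,v in((52,182),(66,173),(116,205),(104,215))],0)),'caddyS',f(np.mean([S(u,v,.024) for u,v in((20,265),(212,378),(272,328))],0)))
```

```text
rail ends [ 0.6183 -0.1748] [0.5602 0.2672] 0.44575446753582143
yaw 7.49844803862764
origin [0.5922 0.0235]
win T [ 0.6139 -0.1275] railY -0.15260478644451433 win S [ 0.6167 -0.1292]
tray end [0.5872 0.0576] [0.5884 0.0502]
caddy [0.4382 0.1171] 8.411582850183974 [np.float64(0.0564), np.float64(0.1467), np.float64(0.056), np.float64(0.1497)]
stop pred [0.4324 0.1566] [0.4441 0.0775]
grip T [0.4317 0.1563] knob [0.4422 0.0772]
grip S [0.433  0.1543] caddyS [0.4333 0.0891]
```

arm_command(
  deltas=[
    [[0,-1.2,1,0,0,0],[0,-2,1,0,0,-5],[0,-2,1,0,0,-5],[0.5,-2,0.5,0,0,-5],[1,-2,0,0,0,-5],[1.5,-2,0,0,0,-5],[2,-2,0,0,0,-5],[2.5,-2,0,0,0,-5],[2.5,-2,0,0,0,-5],[2.5,-2,0,0,0,-5],[2.5,-2,0,0,0,-5],[2,-2,0,0,0,-5]],
  ],
  gripper=0.0,
  squeeze=20,
)

```text
t: 1.1
tool_pos: [0.3847, 0.3273, 0.2532]
orientation: [1.936, 2.474, -0.001]
force: [0.7, 0.2, 0.4]
opening: 0.0465
gripper_force: 0.0
```

arm_command(
  deltas=[
    [[0.5,-2,0,0,0,-1],[0.5,-2,-0.5,0,0,-1],[0.5,-2,-0.5,0,0,-1],[0.5,-2,-0.5,0,0,-1],[0.5,-2,-0.5,0,0,-1],[0.5,-2,-0.5,0,0,-0.5],[0.5,-2,-0.5,0,0,0],[0.5,-1.5,-0.5,0,0,0],[0.2,-0.8,-0.5,0,0,0],[0,0,0,0,0,0],[0,0,0,0,0,0],[0,0,0,0,0,0]],
  ],
)

```text
t: 2.1
tool_pos: [0.4253, 0.1665, 0.2138]
orientation: [-2.047, -2.383, -0.0]
force: [-0.4, -0.6, 0.7]
opening: 0.0463
gripper_force: 0.0
```

Run:
```python
from h import *
from scipy.spatial.transform import Rotation as Ro
s=monitor.read_state();print(s['t'],s['tool_pos'],Ro.from_rotvec(s['orientation']).as_matrix().round(4),s['q'],s['force'])
import json
m=eyes.camera_model('wrist');json.dump({k:np.array(v).tolist() for k,v in m.items()},open('m1.json','w'))
a=shot('wrist','w1');cv2.imwrite('pics/w1s.png',cv2.resize(a,(800,600),interpolation=cv2.INTER_CUBIC))
R=cv2.Rodrigues(np.array(m['rvec'],float))[0];print(m['fx'],-R.T@np.array(m['tvec']).ravel())
```

```text
2.1 [0.42529283 0.16645095 0.21375679] [[-1.508e-01  9.886e-01 -2.000e-04]
 [ 9.886e-01  1.508e-01  4.000e-04]
 [ 5.000e-04 -1.000e-04 -1.000e+00]] [ 2.60327338e-01 -2.65256609e-01  1.87495629e+00  4.59929728e-04
  1.53193654e+00  1.08910919e-01] [-0.35048757 -0.55533117  0.71844904]
311.31490472328414 [0.41544294 0.23431123 0.38113344]
```

View pics/w1s.png

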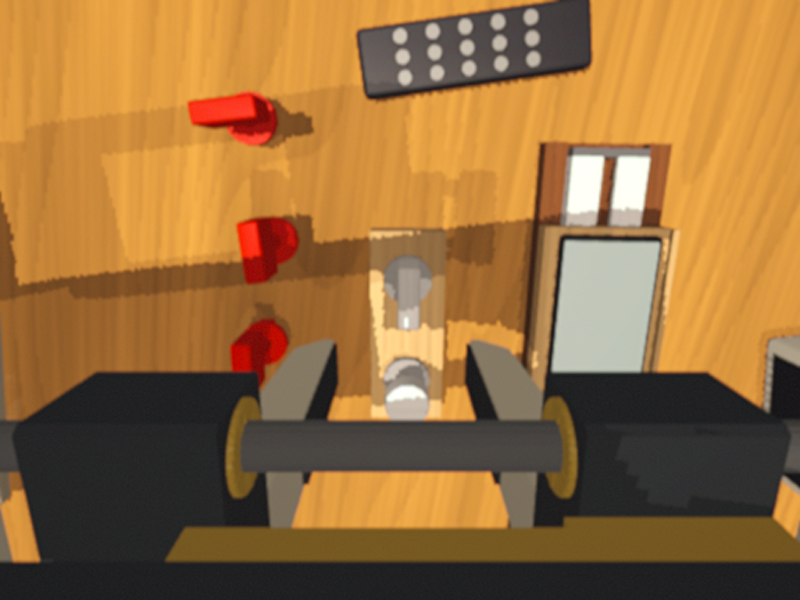

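Run:
```python
from h import *
import json
m=json.load(open('m1.json'))
W=lambda u,v,z:ray('wrist',(u+.5)/1.5625-.5,(v+.5)/1.5625-.5,z,m)[:2].round(4)
print('collar',W(408,281,.032),'grip far/near',W(409,265,.087),W(409,318,.087))
print('corners',[W(*p,.024) for p in((371,230),(445,230),(372,415))])
print('tray end corners? tray left edge/top',W(541,228,.043),W(674,232,.043))
print('knob',W(407,402,.074))
# predicted grip top corners for stop at (0.4322,.156), yaw 8
for P in ([.4322,.156],[.430,.156]):
  y=np.radians(8.2);e=np.array([-np.sin(y),np.cos(y)]);n=np.array([np.cos(y),np.sin(y)])
  Q=[[*(np.array(P)+a*.02*e+b*.007*n),.087] for a,b in((1,-1),(1,1),(-1,1),(-1,-1))]
  print(((proj('wrist',Q,m)+.5)*1.5625-.5).round(0).tolist())
g=cv2.imread('pics/w1.png')[155:220,225:300];cv2.imwrite('pics/w1c.png',cv2.resize(g,(750,600) if 0 else (692,600),interpolation=cv2.INTER_CUBIC))
```

```text
collar [0.4328 0.1556] grip far/near [0.4291 0.1781] [0.4344 0.1444]
corners [array([0.4004, 0.1876]), array([0.4541, 0.1958]), array([0.4215, 0.0394])]
tray end corners? tray left edge/top [0.5176 0.2093] [0.6097 0.2205]
knob [0.4433 0.0801]
[[397.0, 269.0], [420.0, 269.0], [419.0, 330.0], [397.0, 330.0]]
[[394.0, 268.0], [417.0, 268.0], [416.0, 330.0], [394.0, 330.0]]
```

View pics/w1c.png

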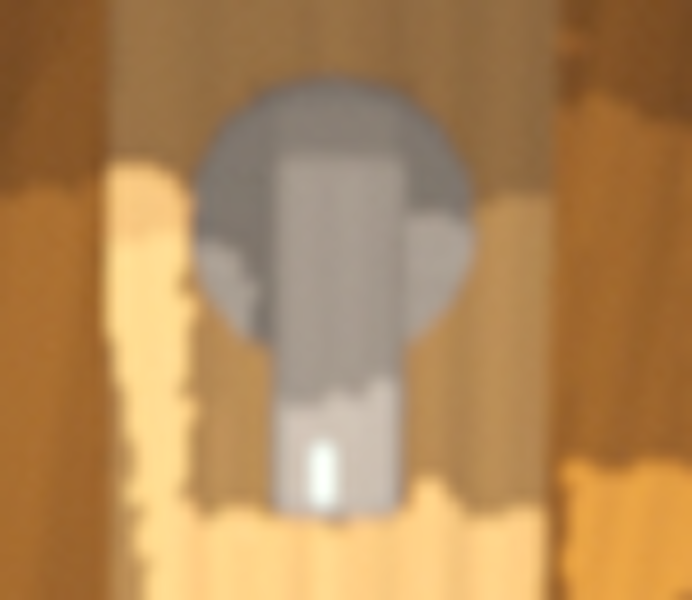

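arm_command(
  deltas=[
    [[0.4,-0.6,-1,0,0,-0.5],[0.3,-0.4,-2,0,0,0],[0,0,-2,0,0,0],[0,0,-2,0,0,0],[0,0,-2,0,0,0],[0,0,-2,0,0,0],[0,0,-1.5,0,0,0],[0,0,-1.2,0,0,0],[0,0,-1,0,0,0],[0,0,-0.7,0,0,0],[0,0,0,0,0,0],[0,0,0,0,0,0]],
  ],
)

```text
t: 3.15
tool_pos: [0.4324, 0.1558, 0.0596]
orientation: [-2.058, -2.374, 0.0]
force: [0.0, 0.4, 0.0]
opening: 0.0464
gripper_force: 0.0
```

arm_command(
  deltas=[
    [[0,0,-0.4,0,0,0],[0,0,0,0,0,0]],
  ],
)

```text
t: 3.32
tool_pos: [0.4329, 0.1559, 0.0559]
orientation: [2.057, 2.373, 0.001]
force: [0.4, -0.8, 0.2]
opening: 0.0465
gripper_force: 0.0
```

arm_command(
  deltas=[
    [[0,0,0,0,0,0],[0,0,0,0,0,0],[0,0,0,0,0,0],[0,0,0,0,0,0],[0,0,0,0,0,0],[0,0,0,0,0,0]],
  ],
  gripper=-1,
  squeeze=25,
)

```text
t: 3.82
tool_pos: [0.4325, 0.1557, 0.0557]
orientation: [-2.058, -2.374, 0.0]
force: [0.3, -0.1, -1.5]
opening: 0.014
gripper_force: 25.0
```

arm_command(
  deltas=[
    [[0,0,0.5,0,0,0],[0,0,1,0,0,0],[0,0,1.5,0,0,0],[0,0,1.5,0,0,0],[0,0,1.5,0,0,0],[0,-0.5,1.5,0,0,0],[0.5,-1,1,0,0,0],[1,-1.5,0.5,0,0,-0.3],[1,-2,0,0,0,-0.3],[1.2,-2,0,0,0,0],[1.2,-2,0,0,0,0],[1.2,-2,0,0,0,0]],
  ],
)

```text
t: 4.82
tool_pos: [0.4942, 0.0441, 0.1462]
orientation: [2.07, 2.363, 0.0]
force: [0.3, -0.5, -0.9]
opening: 0.0135
gripper_force: 25.0
```

arm_command(
  deltas=[
    [[1.2,-2,0,0,0,0],[1.2,-2,0,0,0,0],[1.2,-2,0,0,0,0],[1.2,-2,0,0,0,0],[1.2,-2,0,0,0,0],[1.2,-2,0,0,0,0],[1.2,-2,0,0,0,0],[1.2,-2,0,0,0,0],[1.2,-2,0,0,0,0],[0.8,-2,0,0,0,0],[0.4,-1.5,0,0,0,0],[0,-0.6,0,0,0,0]],
  ],
)

```text
t: 5.82
tool_pos: [0.6137, -0.178, 0.1457]
orientation: [2.072, 2.361, -0.001]
force: [0.3, -0.3, -2.2]
opening: 0.014
gripper_force: 25.0
```

arm_command(
  deltas=[
    [[0,0,0,0,0,0],[0,0,0,0,0,0],[0,0,0,0,0,0]],
  ],
)

```text
t: 6.07
tool_pos: [0.6131, -0.1743, 0.1456]
orientation: [-2.069, -2.363, -0.0]
force: [0.1, -0.1, -1.7]
opening: 0.0139
gripper_force: 25.0
```

Run:
```python
from h import *
import json
from scipy.spatial.transform import Rotation as Ro
s=monitor.read_state();R=Ro.from_rotvec(s['orientation']).as_matrix();print(s['t'],s['tool_pos'],np.degrees(np.arctan2(R[1,1],R[0,1])),R[2,2],s['force'],s['opening'])
m=eyes.camera_model('wrist');json.dump({k:np.array(v).tolist() for k,v in m.items()},open('m2.json','w'))
a=shot('wrist','w2')
cv2.imwrite('pics/w2s.png',cv2.resize(a[:320],(800,500),interpolation=cv2.INTER_CUBIC))
```

```text
6.0667 [ 0.61311185 -0.17429867  0.14562506] 7.588746937880793 -0.9999998019944536 [ 0.08499083 -0.08038162 -1.65682451] 0.013905493802646156
```

View pics/w2s.png

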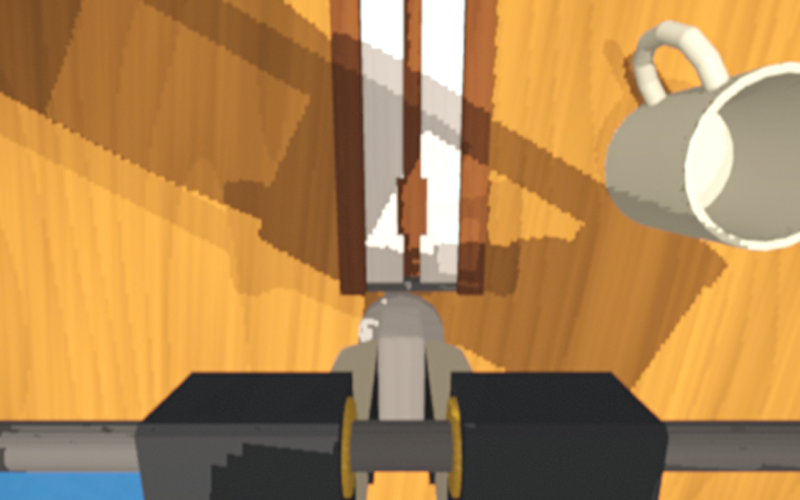

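Run:
```python
from h import *
import json
m=json.load(open('m2.json'))
W=lambda u,v,z:ray('wrist',(u+.5)/1.5625-.5,(v+.5)/1.5625-.5,z,m)[:2]
w=W(413,207,.024);print('win',w.round(4))
for v in (178,236): print(W(399,v,.024).round(4),W(427,v,.024).round(4))
pts=np.array([(W(a,v,.024)+W(b,v,.024))/2 for a,b,v in((362,463,60),(366,458,280),(405,420,20),(404,419.5,275))]);print(pts.round(4))
d=pts[2]-pts[3];print('slot yaw',np.degrees(np.arctan2(-d[0],d[1])))
print('rail -y end',W(412,284,.024).round(4))
a=cv2.imread('pics/w2.png')[105:160,225:300];cv2.imwrite('pics/w2c.png',cv2.resize(a,(750,550),interpolation=cv2.INTER_CUBIC))
```

```text
win [ 0.6145 -0.1271]
[ 0.6042 -0.1118] [ 0.6202 -0.1097]
[ 0.6086 -0.1451] [ 0.6251 -0.1429]
[[ 0.6033 -0.0487]
 [ 0.6199 -0.1707]
 [ 0.6005 -0.0292]
 [ 0.6194 -0.1676]]
slot yaw 7.742443281411802
rail -y end [ 0.6203 -0.1732]
```

View pics/w2c.png

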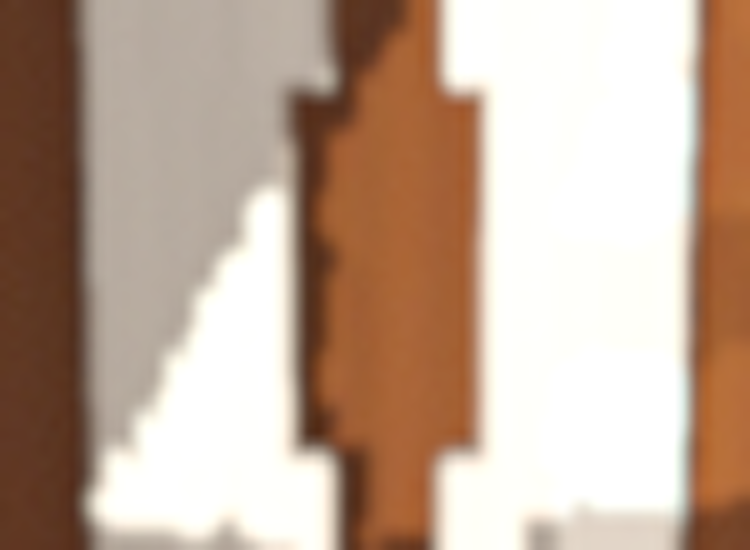

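arm_command(
  deltas=[
    [[0,1,0,0,0,0],[0,1.5,0,0,0,0],[0.08,1.2,-0.5,0,0,0.1],[0,0.7,-1,0,0,0],[0,0.3,-1.3,0,0,0],[0,0,-1.3,0,0,0],[0,0,-1.2,0,0,0],[0,0,-0.8,0,0,0],[0,0,-0.5,0,0,0],[0,0,0,0,0,0],[0,0,0,0,0,0],[0,0,0,0,0,0]],
  ],
)

```text
t: 7.12
tool_pos: [0.6148, -0.1287, 0.0803]
orientation: [2.068, 2.363, 0.001]
force: [-0.6, 0.0, -1.4]
opening: 0.0136
gripper_force: 25.0
```

Run:
```python
from h import *
import json
from scipy.spatial.transform import Rotation as Ro
s=monitor.read_state();R=Ro.from_rotvec(s['orientation']).as_matrix();p=np.array(s['tool_pos']);print(s['t'],p,np.degrees(np.arctan2(R[1,1],R[0,1])),s['force'],s['opening'])
m=eyes.camera_model('wrist');a=shot('wrist','w3')
cv2.imwrite('pics/w3c.png',cv2.resize(a[120:260,175:350],(750,600),interpolation=cv2.INTER_CUBIC))
y=np.radians(7.7);e=np.array([-np.sin(y),np.cos(y)]);n=np.array([np.cos(y),np.sin(y)])
z0=p[2]-.0467
cr=lambda P:((proj('wrist',P,m)-[175,120]+.5)*4.286-.5).round(0).tolist()
print('grip top',cr([[*(p[:2]+a*.02*e+b*.007*n),z0+.078] for a,b in((1,-1),(1,1),(-1,1),(-1,-1))]))
print('collar L,R',cr([[*(p[:2]+b*.018*n),z0+.023] for b in(-1,1)]))
w=np.array([.6139,-.1272]);print('win',cr([[*(w+a*.017*e+b*.00925*n),.024] for a,b in((1,-1),(1,1))]), 'rail L/R edge y+60',cr([[*(w+.06*e+b*.027*n),.024] for b in(-1,1)]))
```

```text
7.1167 [ 0.61480128 -0.12873944  0.08033452] 7.62784185842826 [-0.58036494  0.00486792 -1.44570507] 0.013583998756392409
grip top [[281.0, 413.0], [411.0, 413.0], [407.0, 741.0], [286.0, 741.0]]
collar L,R [[228.0, 415.0], [466.0, 415.0]]
win [[289.0, 248.0], [397.0, 248.0]] rail L/R edge y+60 [[177.0, -8.0], [507.0, -9.0]]
```

View pics/w3c.png

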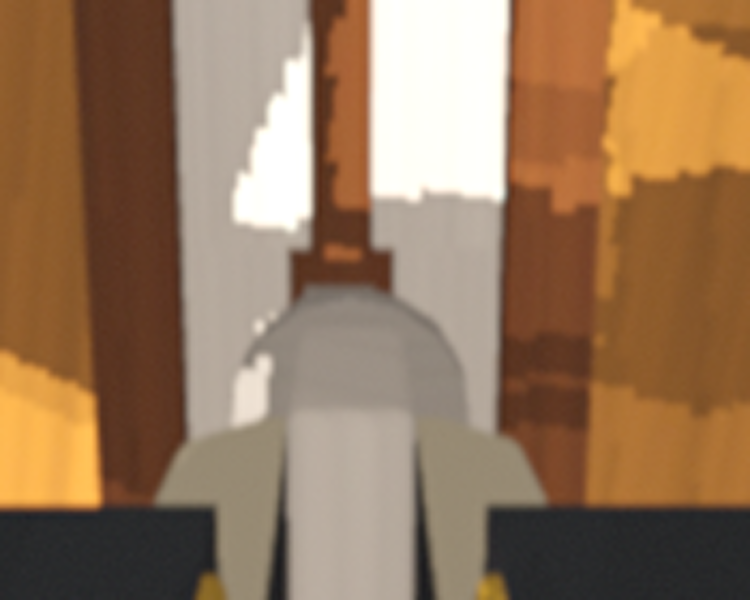

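arm_command(
  deltas=[
    [[-0.1,0.08,-0.2,0,0,0],[0,0,0,0,0,0],[0,0,0,0,0,0],[0,0,0,0,0,0]],
  ],
)

```text
t: 7.5
tool_pos: [0.6133, -0.1275, 0.0778]
orientation: [2.068, 2.365, 0.0]
force: [-0.6, 0.0, -1.9]
opening: 0.0137
gripper_force: 25.0
```

Run:
```python
from h import *
from scipy.spatial.transform import Rotation as Ro
for k in range(5):
  s=monitor.read_state();print(s['t'],np.round(s['tool_pos'],4),np.round(s['force'],1))
  im=eyes.read_camera('wrist');m=eyes.camera_model('wrist')
  w=np.array([.6137,-.1275,.024]);print(proj('wrist',w,m).round(2))
cv2.imwrite('pics/w4.png',im)
# sub-pixel edges in row just above window far edge: slot & rail edges, averaged
g=cv2.cvtColor(im,cv2.COLOR_BGR2GRAY).astype(float)
for r in (172,176,180,184): print(r,g[r,210:300].astype(int).tolist())
```

```text
7.5 [ 0.6133 -0.1275  0.0778] [-0.6  0.  -1.9]
[[256.14 202.91]]
7.55 [ 0.6133 -0.1274  0.0778] [-0.1 -0.1 -2. ]
[[256.15 202.93]]
7.6 [ 0.6133 -0.1274  0.0778] [-0.2 -0.1 -2.4]
[[256.17 202.95]]
7.65 [ 0.6133 -0.1275  0.0778] [-0.3 -0.3 -1.8]
[[256.19 202.96]]
7.7 [ 0.6133 -0.1275  0.0777] [-0.  -0.1 -2.7]
[[256.21 202.98]]
172 [65, 65, 64, 63, 61, 62, 59, 60, 110, 159, 171, 171, 171, 172, 172, 171, 169, 169, 177, 190, 197, 197, 196, 198, 211, 230, 237, 238, 239, 241, 241, 242, 249, 254, 255, 254, 254, 254, 240, 177, 87, 57, 60, 64, 62, 63, 63, 63, 65, 66, 64, 61, 68, 109, 155, 170, 171, 172, 172, 173, 171, 170, 171, 171, 171, 172, 173, 172, 173, 173, 171, 170, 170, 172, 174, 175, 175, 175, 177, 177, 175, 174, 188, 195, 148, 77, 68, 79, 79, 79]
176 [66, 65, 64, 63, 63, 61, 58, 61, 109, 157, 171, 171, 170, 172, 172, 171, 170, 170, 171, 171, 171, 172, 171, 172, 173, 172, 170, 170, 171, 173, 175, 174, 175, 175, 176, 174, 173, 171, 160, 116, 67, 58, 62, 64, 63, 61, 62, 65, 64, 66, 64, 61, 67, 114, 159, 171, 171, 170, 172, 172, 171, 170, 171, 170, 170, 171, 171, 172, 172, 173, 171, 170, 
[... 228 characters left out ...]
1, 173, 174, 173, 167, 158, 150, 151, 150, 139, 100, 64, 59, 62, 63, 62, 73, 88, 91, 79, 68, 66, 64, 65, 95, 131, 142, 142, 141, 149, 163, 169, 170, 171, 171, 172, 172, 173, 171, 170, 172, 171, 170, 170, 171, 172, 173, 173, 174, 174, 174, 173, 173, 168, 144, 96, 66, 74, 78, 79, 80]
184 [65, 64, 63, 62, 62, 62, 60, 60, 86, 133, 162, 170, 170, 170, 172, 172, 173, 172, 170, 170, 171, 171, 171, 169, 172, 212, 250, 254, 248, 208, 173, 170, 170, 154, 109, 65, 58, 61, 60, 60, 63, 62, 61, 63, 60, 61, 63, 64, 66, 64, 64, 64, 64, 61, 62, 63, 62, 67, 108, 152, 168, 171, 170, 170, 172, 173, 173, 171, 170, 170, 171, 172, 171, 171, 168, 170, 170, 171, 170, 171, 171, 171, 169, 148, 101, 70, 77, 78, 80, 79]
```

arm_command(
  deltas=[
    [[0,0,-0.3,0,0,0],[0,0,-0.3,0,0,0],[0,0,-0.2,0,0,0],[0,0,-0.1,0,0,0],[0,0,-0.1,0,0,0],[0,0,0,0,0,0]],
  ],
)

```text
t: 8.25
tool_pos: [0.613, -0.1274, 0.0672]
orientation: [-2.068, -2.364, 0.0]
force: [-0.4, -0.1, -1.7]
opening: 0.0138
gripper_force: 25.0
```

Head is 3 mm into the window with no contact.

arm_command(
  deltas=[
    [[0,0,-0.2,0,0,0],[0,0,-0.2,0,0,0],[0,0,-0.2,0,0,0],[0,0,-0.2,0,0,0],[0,0,-0.1,0,0,0],[0,0,0,0,0,0],[0,0,0,0,0,0]],
  ],
)

```text
t: 8.83
tool_pos: [0.6132, -0.1274, 0.0585]
orientation: [-2.068, -2.365, 0.0]
force: [-0.4, 0.2, -1.2]
opening: 0.0138
gripper_force: 25.0
```

arm_command(
  deltas=[
    [[0,0,-0.1,0,0,0],[0,0,-0.05,0,0,0],[0,0,-0.05,0,0,0],[0,0,0,0,0,0],[0,0,0,0,0,0]],
  ],
)

```text
t: 9.25
tool_pos: [0.6133, -0.1275, 0.0566]
orientation: [-2.068, -2.365, 0.0]
force: [0.5, 1.3, -2.4]
opening: 0.0139
gripper_force: 25.0
```

arm_command(
  deltas=[
    [[0,0,-0.05,0,0,0],[0,0,-0.05,0,0,0],[0,0,0,0,0,0],[0,0,0,0,0,0]],
  ],
)

```text
t: 9.58
tool_pos: [0.6133, -0.1275, 0.0556]
orientation: [2.068, 2.365, -0.0]
force: [-0.3, -0.1, -2.7]
opening: 0.0141
gripper_force: 25.0
```

arm_command(
  deltas=[
    [[0,0,0.03,0,0,0],[-0.07,0.5,0,0,0,0],[-0.135,1,0,0,0,0],[-0.135,1,0,0,0,0],[-0.135,1,0,0,0,0],[-0.135,1,0,0,0,0],[-0.07,0.5,0,0,0,0],[0,0,0,0,0,0],[0,0,0,0,0,0]],
  ],
)

```text
t: 10.33
tool_pos: [0.6065, -0.0769, 0.056]
orientation: [2.067, 2.366, -0.0]
force: [0.2, -0.9, -2.2]
opening: 0.0137
gripper_force: 25.0
```

arm_command(
  deltas=[
    [[-0.07,0.5,0,0,0,0],[-0.135,1,0,0,0,0],[-0.135,1,0,0,0,0],[-0.135,1,0,0,0,0],[-0.135,1,0,0,0,0],[-0.135,1,0,0,0,0],[-0.135,1,0,0,0,0],[-0.135,1,0,0,0,0],[-0.1,0.7,0,0,0,0],[-0.03,0.2,0,0,0,0],[0,0,0,0,0,0],[0,0,0,0,0,0]],
  ],
)

```text
t: 11.33
tool_pos: [0.5951, 0.0065, 0.056]
orientation: [2.068, 2.365, -0.0]
force: [-0.6, -0.0, -1.8]
opening: 0.0139
gripper_force: 25.0
```

arm_command(
  deltas=[
    [[-0.027,0.2,0,0,0,0],[-0.027,0.2,0,0,0,0],[-0.027,0.2,0,0,0,0],[-0.027,0.2,0,0,0,0],[-0.014,0.1,0,0,0,0],[0,0,0,0,0,0],[0,0,0,0,0,0]],
  ],
)

```text
t: 11.92
tool_pos: [0.5938, 0.0156, 0.0559]
orientation: [2.068, 2.365, -0.0]
force: [0.0, -0.5, -1.8]
opening: 0.014
gripper_force: 25.0
```

arm_command(
  deltas=[
    [[-0.007,0.05,0,0,0,0],[-0.007,0.05,0,0,0,0],[-0.007,0.05,0,0,0,0],[-0.007,0.05,0,0,0,0],[0,0,0,0,0,0]],
  ],
)

```text
t: 12.33
tool_pos: [0.5935, 0.0176, 0.0559]
orientation: [-2.068, -2.365, 0.0]
force: [-0.2, -0.2, -1.7]
opening: 0.0139
gripper_force: 25.0
```

arm_command(
  deltas=[
    [[-0.007,0.05,0,0,0,0],[-0.007,0.05,0,0,0,0],[-0.007,0.05,0,0,0,0],[-0.007,0.05,0,0,0,0],[0,0,0,0,0,0]],
  ],
)

```text
t: 12.75
tool_pos: [0.5932, 0.0196, 0.0559]
orientation: [-2.068, -2.365, 0.0]
force: [-0.6, 0.1, -1.3]
opening: 0.0135
gripper_force: 25.0
```

arm_command(
  deltas=[
    [[-0.007,0.05,0,0,0,0],[-0.007,0.05,0,0,0,0],[-0.007,0.05,0,0,0,0],[-0.007,0.05,0,0,0,0],[0,0,0,0,0,0]],
  ],
)

```text
t: 13.17
tool_pos: [0.5929, 0.0216, 0.0559]
orientation: [-2.068, -2.365, 0.0]
force: [-0.6, -0.0, -2.1]
opening: 0.0138
gripper_force: 25.0
```

arm_command(
  deltas=[
    [[-0.007,0.05,0,0,0,0],[-0.007,0.05,0,0,0,0],[-0.007,0.05,0,0,0,0],[0,0,0,0,0,0]],
  ],
)

```text
t: 13.5
tool_pos: [0.5927, 0.0231, 0.0559]
orientation: [-2.068, -2.365, 0.0]
force: [-0.9, 0.7, -1.7]
opening: 0.0142
gripper_force: 25.0
```

arm_command(
  deltas=[
    [[-0.007,0.05,0,0,0,0],[-0.007,0.05,0,0,0,0],[-0.007,0.05,0,0,0,0],[0,0,0,0,0,0]],
  ],
)

```text
t: 13.83
tool_pos: [0.5925, 0.0246, 0.0559]
orientation: [2.068, 2.365, 0.0]
force: [-0.4, -0.3, -1.5]
opening: 0.0138
gripper_force: 25.0
```

arm_command(
  deltas=[
    [[-0.007,0.05,0,0,0,0],[-0.007,0.05,0,0,0,0],[-0.007,0.05,0,0,0,0],[0,0,0,0,0,0]],
  ],
)

```text
t: 14.17
tool_pos: [0.5923, 0.0262, 0.0559]
orientation: [-2.068, -2.365, -0.0]
force: [-0.1, 0.0, -1.6]
opening: 0.014
gripper_force: 25.0
```

arm_command(
  deltas=[
    [[-0.007,0.05,0,0,0,0],[-0.007,0.05,0,0,0,0],[-0.007,0.05,0,0,0,0],[0,0,0,0,0,0]],
  ],
)

```text
t: 14.5
tool_pos: [0.5921, 0.0277, 0.0559]
orientation: [-2.068, -2.365, 0.0]
force: [0.2, -0.9, -1.8]
opening: 0.014
gripper_force: 25.0
```

arm_command(
  deltas=[
    [[-0.007,0.05,0,0,0,0],[0,0,0,0,0,0]],
  ],
)

```text
t: 14.67
tool_pos: [0.5921, 0.0281, 0.0559]
orientation: [2.068, 2.365, 0.0]
force: [0.9, -0.0, -0.6]
opening: 0.0136
gripper_force: 25.0
```

arm_command(
  deltas=[
    [[-0.007,0.05,0,0,0,0],[-0.007,0.05,0,0,0,0],[0,0,0,0,0,0]],
  ],
)

```text
t: 14.92
tool_pos: [0.5919, 0.0291, 0.0559]
orientation: [-2.068, -2.365, -0.0]
force: [0.6, -0.1, -1.9]
opening: 0.0136
gripper_force: 25.0
```

arm_command(
  deltas=[
    [[-0.007,0.05,0,0,0,0],[-0.007,0.05,0,0,0,0],[0,0,0,0,0,0]],
  ],
)

```text
t: 15.17
tool_pos: [0.5918, 0.03, 0.0559]
orientation: [2.068, 2.365, -0.0]
force: [-0.5, 0.1, -1.9]
opening: 0.0139
gripper_force: 25.0
```

arm_command(
  deltas=[
    [[-0.007,0.05,0,0,0,0],[-0.007,0.05,0,0,0,0],[0,0,0,0,0,0]],
  ],
)

```text
t: 15.42
tool_pos: [0.5918, 0.0302, 0.056]
orientation: [2.068, 2.364, -0.001]
force: [-0.6, -5.1, -1.3]
opening: 0.0141
gripper_force: 25.0
```

arm_command(
  deltas=[
    [[0,0,0,0,0,0],[0,0,0,0,0,0],[0,0,0,0,0,0]],
  ],
)

```text
t: 15.67
tool_pos: [0.5918, 0.0302, 0.056]
orientation: [2.068, 2.364, -0.001]
force: [1.0, -4.6, -1.7]
opening: 0.0136
gripper_force: 25.0
```

arm_command(
  deltas=[
    [[0,0,0,0,0,-3],[0,0,0,0,0,-3],[0,0,0,0,0,-3],[0,0,0,0,0,-3],[0,0,0,0,0,-3],[0,0,0,0,0,-3],[0,0,0,0,0,-3],[0,0,0,0,0,-3],[0,0,0,0,0,0]],
  ],
)

```text
t: 16.42
tool_pos: [0.5909, 0.0302, 0.0557]
orientation: [-2.518, -1.879, 0.003]
force: [-1.9, -5.4, -2.1]
opening: 0.0139
gripper_force: 25.0
```

```bash
cat > st.py <<'E'
from h import *
from scipy.spatial.transform import Rotation as Ro
s=monitor.read_state();R=Ro.from_rotvec(s['orientation']).as_matrix();print(s['t'],np.round(s['tool_pos'],4),'yaw',np.degrees(np.arctan2(R[1,1],R[0,1])).round(2),'F',np.round(s['force'],1),'M',np.round(s['wrist_torque'],3),s['opening'],s['q'][5])
E
python3 st.py
```

```text
16.4167 [0.5909 0.0302 0.0557] yaw -16.55 F [-1.9 -5.4 -2.1] M [-1.242  0.499  0.037] 0.013894579616722847 0.2545503385977895
```

arm_command(
  deltas=[
    [[0,0,0,0,0,-3],[0,0,0,0,0,-3],[0,0,0,0,0,-3],[0,0,0,0,0,-3],[0,0,0,0,0,-3],[0,0,0,0,0,-3],[0,0,0,0,0,-3],[0,0,0,0,0,0],[0,0,0,0,0,0]],
  ],
)

```text
t: 17.17
tool_pos: [0.5911, 0.0304, 0.0557]
orientation: [2.816, 1.393, -0.002]
force: [-1.8, -5.1, -0.8]
opening: 0.0134
gripper_force: 25.0
```

```bash
python3 st.py
```

```text
17.1667 [0.5911 0.0304 0.0557] yaw -37.35 F [-1.8 -5.1 -0.8] M [-1.116  0.453  0.055] 0.013391656563341223 0.6175271831402264
```

arm_command(
  deltas=[
    [[0,0,0,0,0,-3],[0,0,0,0,0,-3],[0,0,0,0,0,-3],[0,0,0,0,0,-3],[0,0,0,0,0,-3],[0,0,0,0,0,-3],[0,0,0,0,0,-3],[0,0,0,0,0,0],[0,0,0,0,0,0]],
  ],
)

```text
t: 17.92
tool_pos: [0.5913, 0.0308, 0.0557]
orientation: [3.022, 0.86, -0.001]
force: [-1.2, -3.1, -2.8]
opening: 0.0137
gripper_force: 25.0
```

```bash
python3 st.py
```

```text
17.9167 [0.5913 0.0308 0.0557] yaw -58.23 F [-1.2 -3.1 -2.8] M [-0.947  0.381  0.069] 0.01372392526806202 0.9821997348921354
```

arm_command(
  deltas=[
    [[0,0.02,0,0,0,-3],[0,0,0,0,0,-3],[0,0,0,0,0,-3],[0,0.02,0,0,0,-3],[0,0,0,0,0,-2],[0,0,0,0,0,0],[0,0,0,0,0,0]],
  ],
)

```text
t: 18.5
tool_pos: [0.5912, 0.0311, 0.0557]
orientation: [3.104, 0.485, -0.002]
force: [-2.3, -5.2, -2.3]
opening: 0.0138
gripper_force: 25.0
```

```bash
python3 st.py
```

```text
18.5 [0.5912 0.0311 0.0557] yaw -72.24 F [-2.3 -5.2 -2.3] M [-1.086  0.552  0.065] 0.013845625644454001 1.2272169357418596
```

arm_command(
  deltas=[
    [[0,0,0,0,0,-3],[0,0,0,0,0,-3],[0,0,0,0,0,-2],[0,0,0,0,0,-2],[0,0,0,0,0,0],[0,0,0,0,0,0],[0,0,0,0,0,0]],
  ],
)

```text
t: 19.08
tool_pos: [0.5914, 0.0313, 0.0558]
orientation: [3.134, 0.213, -0.001]
force: [-2.2, -4.5, -2.4]
opening: 0.0136
gripper_force: 25.0
```

```bash
python3 st.py
```

```text
19.0833 [0.5914 0.0313 0.0558] yaw -82.23 F [-2.2 -4.5 -2.4] M [-1.007e+00  5.630e-01  1.000e-03] 0.013607068928535596 1.4017187380615759
```

arm_command(
  deltas=[
    [[0,-0.04,-0.03,0,0,0],[0,0,0,0,0,0],[0,0,0,0,0,0]],
  ],
)

```text
t: 19.33
tool_pos: [0.5915, 0.0312, 0.0557]
orientation: [-3.134, -0.211, 0.001]
force: [-2.7, -3.1, -0.2]
opening: 0.0138
gripper_force: 25.0
```

arm_command(
  deltas=[
    [[0,0,0,0,0,0],[0,0,0,0,0,0],[0,0,0,0,0,0],[0,0,0,0,0,0],[0,0,0,0,0,0],[0,0,0,0,0,0]],
  ],
  gripper=-0.2,
)

```text
t: 19.83
tool_pos: [0.5918, 0.0312, 0.0558]
orientation: [-3.134, -0.21, -0.001]
force: [-0.4, 0.3, -0.2]
opening: 0.0368
gripper_force: 0.0
```

Released; rise clear, then look.

arm_command(
  deltas=[
    [[0,0,0.5,0,0,0],[0,0,1,0,0,0],[0,0,1.5,0,0,0],[0,0,2,0,0,0],[0,0,2,0,0,0],[0,0,2,0,0,0],[0,0,2,0,0,0],[0,0,1,0,0,0],[0,0,0,0,0,0],[0,0,0,0,0,0]],
  ],
)

```text
t: 20.67
tool_pos: [0.5921, 0.031, 0.1763]
orientation: [3.134, 0.21, 0.003]
force: [0.2, 0.1, -0.7]
opening: 0.037
gripper_force: 0.0
```

```bash
python3 st.py
python3 - <<'E'
from h import *
a=shot('wrist','w5');b=shot('side','s5');c=shot('top','t5')
L=cv2.resize(a,(400,300));
S=cv2.resize(b[140:245,180:350],(400,247),interpolation=cv2.INTER_CUBIC)
S0=cv2.resize(cv2.imread('pics/side.png')[140:245,180:350],(400,247),interpolation=cv2.INTER_CUBIC)
Tt=cv2.resize(c[148:248,165:325],(400,250),interpolation=cv2.INTER_CUBIC)
o=np.zeros((560,800,3),np.uint8);o[:300,:400]=L;o[:250,400:]=Tt;o[305:552,:400]=S0;o[305:552,400:]=S
cv2.imwrite('pics/fin.png',o)
E
```

```text
20.6667 [0.5921 0.031  0.1763] yaw -82.34 F [ 0.2  0.1 -0.7] M [0.003 0.19  0.022] 0.037043793305400516 1.4030794796502535
```

View pics/fin.png

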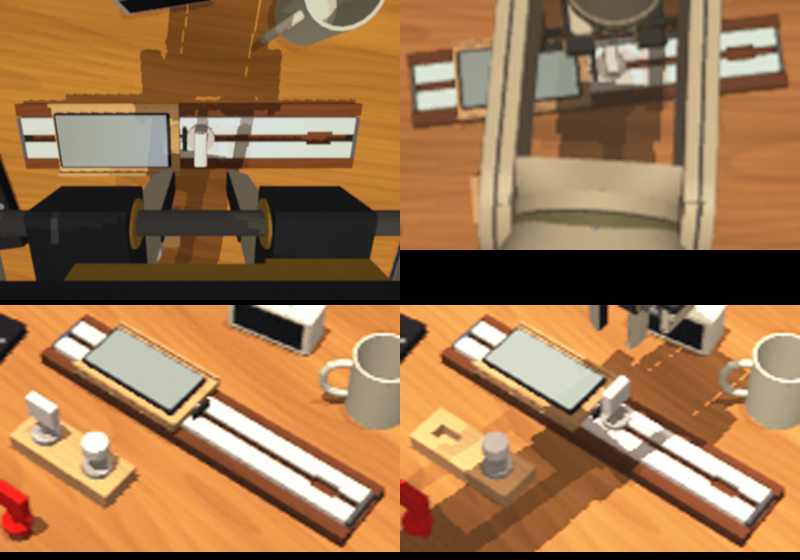

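The picture shows the stop standing upright and crosswise against the bumper. In the wrist view, at the upper left, it is near (200,140). The tray is where it was and the pin is still in its pocket.

```bash
python3 -c "
from plant import ticket
print(ticket.close_job())"
```

```text
the job is handed in; nothing more can be done
None
```

The job is handed in, with no verdict returned: the stop sits in the slot, turned crosswise, and bore on the bumper at about 3 N just before I let go; the tray, pin and other things show no movement in the pictures.

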